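# Scoop desiccant capsules into the evidence tub

## Task

Using the scoop, move at least three of the six orange desiccant capsules from the white supply tray into the round blue evidence tub, without touching them with the fingers and without spilling any: every capsule must end in the tub or in the tray. Then lay the empty scoop back down, right way up, on its green mat, and leave the tape, vials, marker and knife where they are.

Things in the scene. Friction and masses are not known exactly. Their poses are not given: they have to be found in the camera images.
- scoop: Loose scoop, 0.15 kg: steel pan, red handle. Origin: centre of the pan's underside; x out of the mouth, y across, z up. Pan 100 (x) x 92 mm (y), floor 2 mm; back wall 32 mm high; side walls 31 mm high to x = 15, then 15 mm to x = 35. Handle: bar 18 mm wide (y), 20 deep, rising backwards at 30 degrees from x -48, z 28 to x -145, z 84. Starts right way up on the mat.
- scoop_grip (a point): Middle of the scoop's handle, at x = -96.5, y = 0, z = 56 mm in the scoop's frame (same axes as the scoop); a grasp from above closing along the scoop's y takes it here.
- tray: Fixed white supply tray. Origin: centre of its underside on the table; x along it, z up. Inner floor 220 (x) x 140 mm (y), 4 mm above the table; long walls upright, both short end walls slope outwards, 60 degrees to the floor; rim 30 mm above the table, 250 x 148 mm over all. Capsules start in its +x half; the -x half is empty.
- tub: Evidence tub: fixed open round blue plastic tub. Origin: centre of its underside on the table. 75 mm high, outer diameter 190 mm at the rim and 176 mm at the foot, wall and floor 4 mm.
- tub_in (a point): Centre of the tub's inner floor, 4 mm above the table.
- mat: Scoop's mat: fixed green mat on the table, 260 mm (x) by 140 mm (y), 3 mm thick. Origin: centre of its underside.
- capsule0: Desiccant capsule: orange, pill-shaped with a white band, 20 mm diameter, 27 mm long, 12 g, loose, in the tray. Origin: its centre; x along its length.
- capsule1: Desiccant capsule: orange, pill-shaped with a white band, 20 mm diameter, 27 mm long, 12 g, loose, in the tray. Origin: its centre; x along its length.
- capsule2: Desiccant capsule: orange, pill-shaped with a white band, 20 mm diameter, 27 mm long, 12 g, loose, in the tray. Origin: its centre; x along its length.
- capsule3: Desiccant capsule: orange, pill-shaped with a white band, 20 mm diameter, 27 mm long, 12 g, loose, in the tray. Origin: its centre; x along its length.
- capsule4: Desiccant capsule: orange, pill-shaped with a white band, 20 mm diameter, 27 mm long, 12 g, loose, in the tray. Origin: its centre; x along its length.
- capsule5: Desiccant capsule: orange, pill-shaped with a white band, 20 mm diameter, 27 mm long, 12 g, loose, in the tray. Origin: its centre; x along its length.
- tape: Bystander: roll of yellow adhesive tape lying flat, outer diameter 90 mm, 24 mm high, loose. Origin: centre of its underside.
- vial0: Bystander: small glass vial with a red cap, standing, 22 mm diameter, 45 mm high, loose. Origin: centre of its underside.
- vial1: Bystander: a second such vial. Origin: centre of its underside.
- marker: Bystander: black marker pen with a green cap, lying, 140 mm long and 16 mm thick, loose. Origin: underside, 50 mm from its plain end; x along it towards the cap.
- knife: Bystander: red utility knife (blade in), lying, 130 by 24 by 18 mm, loose. Origin: centre of its underside; x along it.
Mind the look-alikes: they are no part of the job. There is more than one size of the tub; the one meant has the size given above.

How it is judged (in metres and radians):
On the way:
1. the scoop carries at least one capsule in its pan, clear above the tray (capsule centre over 60 mm above the table) (((x of capsule0 in the frame of scoop between -0.05 and 0.055 m and y of capsule0 in the frame of scoop between -0.045 and 0.045 m and z of capsule0 in the frame of scoop between 0 and 0.05 m and height (world z) of capsule0 above 0.06 m) or (x of capsule1 in the frame of scoop between -0.05 and 0.055 m and y of capsule1 in the frame of scoop between -0.045 and 0.045 m and z of capsule1 in the frame of scoop between 0 and 0.05 m and height (world z) of capsule1 above 0.06 m) or (x of capsule2 in the frame of scoop between -0.05 and 0.055 m and y of capsule2 in the frame of scoop between -0.045 and 0.045 m and z of capsule2 in the frame of scoop between 0 and 0.05 m and height (world z) of capsule2 above 0.06 m) or (x of capsule3 in the frame of scoop between -0.05 and 0.055 m and y of capsule3 in the frame of scoop between -0.045 and 0.045 m and z of capsule3 in the frame of scoop between 0 and 0.05 m and height (world z) of capsule3 above 0.06 m) or (x of capsule4 in the frame of scoop between -0.05 and 0.055 m and y of capsule4 in the frame of scoop between -0.045 and 0.045 m and z of capsule4 in the frame of scoop between 0 and 0.05 m and height (world z) of capsule4 above 0.06 m) or (x of capsule5 in the frame of scoop between -0.05 and 0.055 m and y of capsule5 in the frame of scoop between -0.045 and 0.045 m and z of capsule5 in the frame of scoop between 0 and 0.05 m and height (world z) of capsule5 above 0.06 m))), for 0.2 s.
At the end, for the whole second after the job is handed in: At least three capsules in the tub (centre within 90 mm of its inner floor's centre), every other in tub or tray; the scoop at rest, right way up (0.15 rad), its pan's centre over the mat (within 120 mm along, 70 mm across of the mat's centre) ((distance between each of capsule0, capsule1, capsule2 and tub_in below 0.09 m or distance between each of capsule0, capsule1, capsule3 and tub_in below 0.09 m or distance between each of capsule0, capsule1, capsule4 and tub_in below 0.09 m or distance between each of capsule0, capsule1, capsule5 and tub_in below 0.09 m or distance between each of capsule0, capsule2, capsule3 and tub_in below 0.09 m or distance between each of capsule0, capsule2, capsule4 and tub_in below 0.09 m or distance between each of capsule0, capsule2, capsule5 and tub_in below 0.09 m or distance between each of capsule0, capsule3, capsule4 and tub_in below 0.09 m or distance between each of capsule0, capsule3, capsule5 and tub_in below 0.09 m or distance between each of capsule0, capsule4, capsule5 and tub_in below 0.09 m or distance between each of capsule1, capsule2, capsule3 and tub_in below 0.09 m or distance between each of capsule1, capsule2, capsule4 and tub_in below 0.09 m or distance between each of capsule1, capsule2, capsule5 and tub_in below 0.09 m or distance between each of capsule1, capsule3, capsule4 and tub_in below 0.09 m or distance between each of capsule1, capsule3, capsule5 and tub_in below 0.09 m or distance between each of capsule1, capsule4, capsule5 and tub_in below 0.09 m or distance between each of capsule2, capsule3, capsule4 and tub_in below 0.09 m or distance between each of capsule2, capsule3, capsule5 and tub_in below 0.09 m or distance between each of capsule2, capsule4, capsule5 and tub_in below 0.09 m or distance between each of capsule3, capsule4, capsule5 and tub_in below 0.09 m) and (distance between capsule0 and tub_in below 0.09 m or (x of capsule0 in the frame of tray between -0.125 and 0.125 m and y of capsule0 in the frame of tray between -0.07 and 0.07 m and z of capsule0 in the frame of tray between 0 and 0.05 m)) and (distance between capsule1 and tub_in below 0.09 m or (x of capsule1 in the frame of tray between -0.125 and 0.125 m and y of capsule1 in the frame of tray between -0.07 and 0.07 m and z of capsule1 in the frame of tray between 0 and 0.05 m)) and (distance between capsule2 and tub_in below 0.09 m or (x of capsule2 in the frame of tray between -0.125 and 0.125 m and y of capsule2 in the frame of tray between -0.07 and 0.07 m and z of capsule2 in the frame of tray between 0 and 0.05 m)) and (distance between capsule3 and tub_in below 0.09 m or (x of capsule3 in the frame of tray between -0.125 and 0.125 m and y of capsule3 in the frame of tray between -0.07 and 0.07 m and z of capsule3 in the frame of tray between 0 and 0.05 m)) and (distance between capsule4 and tub_in below 0.09 m or (x of capsule4 in the frame of tray between -0.125 and 0.125 m and y of capsule4 in the frame of tray between -0.07 and 0.07 m and z of capsule4 in the frame of tray between 0 and 0.05 m)) and (distance between capsule5 and tub_in below 0.09 m or (x of capsule5 in the frame of tray between -0.125 and 0.125 m and y of capsule5 in the frame of tray between -0.07 and 0.07 m and z of capsule5 in the frame of tray between 0 and 0.05 m)) and x of scoop in the frame of mat between -0.12 and 0.12 m and y of scoop in the frame of mat between -0.07 and 0.07 m and z of scoop in the frame of mat below 0.012 m and angle between scoop's own z axis and vertical below 0.15 rad and linear speed of scoop below 0.02 m/s); the robot touches nothing.
It fails at once if the fingers touch a capsule (contact force between the fingers and capsule0 above 0.3 N or contact force between the fingers and capsule1 above 0.3 N or contact force between the fingers and capsule2 above 0.3 N or contact force between the fingers and capsule3 above 0.3 N or contact force between the fingers and capsule4 above 0.3 N or contact force between the fingers and capsule5 above 0.3 N).
It fails at once if the tape, a vial, the marker or the knife is moved more than 30 mm (distance of any of tape, vial0, vial1, marker, knife from where it was at the start of the episode above 0.03 m).
It fails at once if a vial is knocked over (angle between any of vial0, vial1's own z axis and vertical above 0.6 rad).
It also fails if it takes over 72 s, if anything falls off the work surface, if the arm or the gripper's body presses on something with over 40 N, if the wrist force passes 120 N, or if a joint passes its speed limit or range.

## Robot

A 7-joint arm with a two-finger parallel gripper is mounted at the origin on the work surface. World frame = base frame: x ahead of the robot, y to its left, z up, the work surface at z = 0. Lengths are in mm, angles in rad, forces in N, time in s.
With the tool pointing down it reaches from about 400 to 900 mm from the base axis. Payload 5.6 kg.
Tool frame: the origin (TCP) lies midway between the tips of the shut fingers; the grasp point (between the pads) lies 19 mm behind it; z points along the fingers, y is the line along which they close (so a half turn about z gives the same grasp; the last joint's range is limited). The gripper opens to 92 mm and grips with 3 to 60 N. Pads are 20 mm wide; open, the fingers measure 128 mm over their backs; the gripper's body (75 mm by 189 mm) begins 69 mm behind the grasp point.
Start: joints at [-1.377, 0.468, -0.012, 1.603, 0.006, 1.071, -0.056], TCP at [152.527, 631.858, 214.592] pointing down, gripper open.
Joint ranges: [-2.53, 2.53], [-0.31, 2.02], [-1.57, 1.55], [0.28, 2.44], [-1.29, 4.43], [0.15, 1.84], [-2.92, 2.92]. Speed limits (rad/s): [2.57, 2.57, 3.14, 3.14, 3.14, 3.14, 3.14].

## Interface

Orientations are given as a rotation vector (axis times angle).
In Python, from cell import robot, grip, kin, viewer gives the robot as it stands. Calls block until the motion is done:
- robot.movep(position, orientation): joint-space move of the TCP to a pose.
- robot.servo_line(position, feed=150, rotation=None): straight line of the TCP; rotation=None keeps the orientation; feed is the mean speed in mm/s.
- robot.goto_joints(angles): joint-space move.
- grip(opening, newtons=None): opening from 0.0 (shut) to 1.0 (fully open); newtons is the grip in N (None keeps the last); returns when the fingers have stopped.
- robot.hold(seconds).
- kin.ik(position, orientation): joint angles nearest the present ones, or None.
- robot.observe(): the state.
- viewer.read_camera(name): name is "side" or "top"; returns the picture (384x512x3 uint8, red, green, blue); there is no depth.
- viewer.camera_info(name): a dict with "camera_matrix" (3x3 intrinsics, pixels), "k1" (the pictures are not rectified: a ray, as slopes to the right and down, at radius r is drawn at 1 + k1 r^2 times it, then the intrinsics apply), "R" (3x3) and "t" (3): a world point X has camera coordinates R X + t. Camera axes: x right, y down, z forward; pixel columns grow to the right and rows downward; lengths in mm; the calibration is good to about 2 mm. A picture is of the moment at which its call begins. camera_info takes no time and is no camera call.
A pose or a line that the arm cannot do raises robot.IKError and nothing moves.
- robot.job_done(): hands the job in; it is judged then, once.
Trained networks look in the newest picture that a camera, given by its name, has taken for a name from the list of things; names that differ only in an ending like _2 or _b are one class to them, and where a whole thing is asked for, a point or a joint stands for the part that bears it (a point fixed in the world has none). Each returns a list of dicts, best first, with "confidence" (0 to 1); they miss things now and then, are a little off and sometimes report something else, mostly with a low value. They report only what shows in the picture. A call takes as long as a camera call. They do not tell look-alikes from the thing itself.
- viewer.silhouettes(name, camera): "mask" (384x512 bool, what is visible of it).
- viewer.pinpoint(name, camera): "at" ([x, y, z] in mm, in the coordinates of the camera as it stood for that picture, good to about 4 mm: a listed point, or the origin of a listed thing).
The state is a dict: "t": time; "joints": joint angles; "joint_velocities": joint speeds; "joint_torque": joint torques, N m; "tcp_pos": TCP position; "tcp_rot": TCP orientation; "contact_force": force on the tool from outside, world axes, zero at the start; "wrist_torque": the same for the moment, N m; "grip_width": opening from 0.0 (shut) to 1.0 (fully open); "grip_force": force on a finger pad.
Only numpy, scipy, OpenCV 4.12 (cv2) and the standard library are available. Lean on these libraries where they do the work, as an engineer would, in place of code of your own. Each camera call takes 0.05 s, during which the arm holds its last target. There are 200 camera calls.

## Working session

There is one attempt and no reset: what is moved stays moved. The work goes in short steps, each a Python script; the robot and the scene stay as the last script left them, time stands still between calls to the robot, and variables do not carry over. Pictures are saved under pics/ and viewed, at most 10 in all, crops included, and the job is handed in when it is done.

```bash
mkdir -p pics; ls; cat > h.py <<'E'
from cell import robot, grip, kin, viewer
import numpy as np, cv2
from scipy.spatial.transform import Rotation as Ro
def snap(cam,fn=None):
    im=viewer.read_camera(cam)
    if fn: cv2.imwrite('pics/'+fn,im[:,:,::-1])
    return im
def world(cam,p):
    c=viewer.camera_info(cam); return np.array(c["R"]).T@(np.array(p)-np.array(c["t"]))
def rays(cam,px):
    c=viewer.camera_info(cam);K=np.array(c["camera_matrix"]);k=c["k1"]
    px=np.atleast_2d(np.array(px,float)); d=(px-[K[0,2],K[1,2]])/[K[0,0],K[1,1]]
    u=d.copy()
    for _ in range(30): u=d/(1+k*(u**2).sum(1,keepdims=True))
    R=np.array(c["R"]); return -R.T@np.array(c["t"]), np.c_[u,np.ones(len(u))]@R
def atz(cam,px,z):
    o,d=rays(cam,px); return o+d*((z-o[2])/d[:,2])[:,None]
def proj(cam,X):
    c=viewer.camera_info(cam);K=np.array(c["camera_matrix"])
    p=np.atleast_2d(X)@np.array(c["R"]).T+np.array(c["t"]);s=p[:,:2]/p[:,2:]
    s=s*(1+c["k1"]*(s**2).sum(1,keepdims=True)); return s*[K[0,0],K[1,1]]+[K[0,2],K[1,2]]
def tri(pa,pb):
    (o1,d1),(o2,d2)=rays('top',pa),rays('side',pb); d1,d2=d1[0],d2[0]
    s=np.linalg.lstsq(np.c_[d1,-d2],o2-o1,rcond=None)[0]
    a,b=o1+s[0]*d1,o2+s[1]*d2; return (a+b)/2,np.linalg.norm(a-b)
E
cat > a.py <<'E'
from h import *
np.set_printoptions(precision=1,suppress=True)
for cam in ('top','side'):
    snap(cam,cam+'0.png'); o,_=rays(cam,[256,192]); print(cam,o)
    for n in ['scoop','scoop_grip','tray','tub','mat','capsule0','tape','vial0','marker','knife']:
        print(n,[(world(cam,r["at"]).round(),round(r["confidence"],2)) for r in viewer.pinpoint(n,cam)][:8])
print(robot.observe())
E
python3 a.py
```

```text
pics
top [ 293.4  151.1 1306. ]
scoop [(array([546.,  -8.,   1.]), 0.87)]
scoop_grip [(array([457.,  16.,  62.]), 0.6)]
tray [(array([560., 220.,   8.]), 0.92)]
tub [(array([ 302., -164.,   -6.]), 0.74), (array([ 519., -222.,   -5.]), 0.56), (array([538., 215.,  16.]), 0.24)]
mat [(array([544.,  -4.,  -1.]), 0.93), (array([732., 145.,   1.]), 0.65), (array([560., 218.,   7.]), 0.57)]
capsule0 [(array([ 523., -220.,    1.]), 0.59), (array([533., 250.,  15.]), 0.48), (array([537., 214.,  17.]), 0.43), (array([504., 214.,  13.]), 0.41), (array([507., 181.,  15.]), 0.41), (array([544., 180.,  18.]), 0.39), (array([502., 249.,  16.]), 0.37)]
tape [(array([765., -38.,   1.]), 0.85)]
vial0 [(array([731., 210.,   2.]), 0.62), (array([548.,  -5.,   3.]), 0.62), (array([732., 144.,   3.]), 0.56)]
marker [(array([ 761., -184.,   -4.]), 0.76)]
knife [(array([ 761., -184.,    0.]), 0.41)]
side [  94.2 -581.6  572.1]
scoop [(array([549.,  -6.,   5.]), 0.89)]
scoop_grip [(array([449.,  17.,  62.]), 0.97)]
tray [(array([556., 222.,   7.]), 0.75)]
tub [(array([ 523., -219.,   -1.]), 0.88), (array([ 3
[... 359 characters left out ...]
]
tape [(array([764., -35.,   5.]), 0.82), (array([728., 144.,  -2.]), 0.75), (array([541.,  -1.,  -2.]), 0.61)]
vial0 [(array([731., 143.,  -2.]), 0.45), (array([730., 214.,   2.]), 0.38)]
marker [(array([ 763., -187.,   -2.]), 0.85)]
knife [(array([588., 522.,   0.]), 0.57)]
{'t': 1.1, 'joints': array([-1.4,  0.5, -0. ,  1.6,  0. ,  1.1, -0.1]), 'joint_velocities': array([-0., -0.,  0.,  0., -0.,  0., -0.]), 'joint_torque': array([  0. , -52. ,  -0. , -24.4,  -0.1,   0. ,   0. ]), 'tcp_pos': array([152.5, 631.8, 214.6]), 'tcp_rot': array([0.4, 3.1, 0. ]), 'contact_force': array([-0.8,  0. ,  0.4]), 'wrist_torque': array([ 0.,  0., -0.]), 'grip_force': 0.0, 'grip_width': 1.0023520123796588}
```

View pics/top0.png

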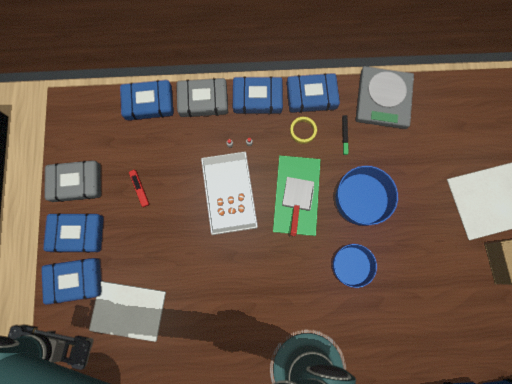

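View pics/side0.png

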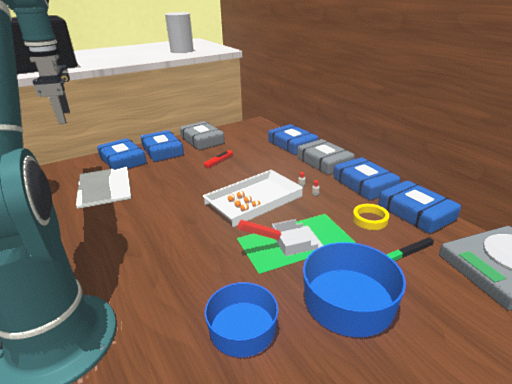

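Top view: base at the bottom (+x up, +y left). The tray is centred near (229,193) with the six capsules in its lower half (tray +x points towards the robot). The scoop pan is at (297,192) with its handle running down to (295,235). The large tub is at (366,195) and the small look-alike at (354,265). The side view agrees. Next I refine the poses and check IK.

```bash
cat > b.py <<'E'
from h import *
np.set_printoptions(precision=1,suppress=True)
snap('top');
def rect(m,cam,z):
    c=max(cv2.findContours(m.astype(np.uint8),cv2.RETR_EXTERNAL,cv2.CHAIN_APPROX_NONE)[0],key=cv2.contourArea)[:,0,:]
    w=atz(cam,c,z)[:,:2].astype(np.float32); return cv2.minAreaRect(w), cv2.minEnclosingCircle(w)
for n,z in (('tray',30),('mat',3),('tub',75)):
    for r in viewer.silhouettes(n,'top')[:3]:
        print(n,round(r['confidence'],2),*rect(r['mask'],'top',z))
for cam in ('top','side'):
    im=snap(cam).astype(int); red=(im[:,:,0]>120)&(im[:,:,1]<60)&(im[:,:,2]<60)
    n,l,s,c=cv2.connectedComponentsWithStats(red.astype(np.uint8))
    for i in range(1,n):
        if s[i,4]>25: print(cam,c[i],s[i,4],'at z69',atz(cam,c[i],69)[0])
    if cam=='top': sil=viewer.silhouettes('scoop','top'); print('scoop',[(r['confidence'],r['mask'].sum(),rect(r['mask'],'top',25)[0]) for r in sil[:2]])
# reach
C=np.array
def tool(yaw,pitch,flip):   # scoop yaw, pitch (+ = mouth up), -> tool rotation
    S=Ro.from_euler('z',yaw)*Ro.from_euler('y',-pitch)
    T=Ro.from_matrix(C([[1,0,0],[0,-1,0],[0,0,-1.]]) if not flip else C([[-1,0,0],[0,1,0],[0,0,-1.]]))
    return S,(S*T).as_rotvec()
def tcp(pan,yaw,pitch,flip):
    S,r=tool(yaw,pitch,flip); return C(pan)+S.apply([-96.5,0,37]),r
for flip in (0,1):
    for nm,pan,yaw,p in (('mat',[547,-7,3],-.24,0),('tray-',[613,213,4],np.pi+.12,0),('tray-up',[550,213,120],np.pi+.12,.4),('tub lvl',[480,-200,140],np.pi-.4,.3),('tubdump',[530,-220,130],np.pi-.4,-1.0),('tubdump2',[530,-220,130],-np.pi/2,-1.0)):
        a=tcp(pan,yaw,p,flip); q=kin.ik(*a); print(flip,nm,a[0],None if q is None else C(q).round(2))
E
python3 b.py
```

```text
tray 0.81 ((559.4266357421875, 219.0335693359375), (255.25906372070312, 149.0586700439453), 5.929946422576904) ((559.9115600585938, 221.199462890625), 142.3563995361328)
tray 0.49 ((530.295654296875, -229.06332397460938), (207.2873077392578, 195.8901824951172), 87.1269760131836) ((525.3352661132812, -226.9723358154297), 105.83511352539062)
mat 0.64 ((546.4296875, -5.94140625), (145.93072509765625, 260.4891662597656), 80.79347229003906) ((545.55224609375, -3.34493350982666), 142.5045166015625)
tub 0.95 ((520.2950439453125, -215.66104125976562), (194.4114532470703, 185.69158935546875), 87.12699890136719) ((519.5681762695312, -213.42002868652344), 101.55123901367188)
tub 0.82 ((305.9989929199219, -157.70852661132812), (128.597900390625, 125.25675201416016), 87.03060150146484) ((305.6551818847656, -156.45188903808594), 66.05986785888672)
scoop [(0.82, np.int64(1020), ((502.43109130859375, 1.5386123657226562), (93.33940887451172, 189.1127471923828), 77.50968170166016)), (0.64, np.int64(34), ((505.42950439453125, 182.26629638671875), (16.187211990356445, 19.69582748413086), 87.4866943359375))]
side [217.2 160.1] 137 at z69 [528.4 396.2  69. ]
0 mat [453.3  15.9  40. ] [-1.   0.7  1.1  2.2 -1.   0.8 -1. ]
0 tray- [708.8 224.6  41. ] [-0.4  0.8  0.1  1.4 -0.1  0.9  1.4]
0 tray-up [652.5 225.4 116.5] [-0.4  0.9  0.1  1.2 -0.2  1.5  1.4]
0 tub lvl [ 575.  -240.2  146.8] [-0.1  0.8  0.7  1.5 -0.5  1.4  1.9]
0 tubdump [ 549.3 -228.2  231.2] None
0 tubdump2 [ 530.  -199.   231.2] [ 0.4  0.7  0.4  1.6 -0.9  1.8 -2.1]
1 mat [453.3  15.9  40. ] [-0.4  0.4  0.3  2.2 -0.3  0.5  1.5]
1 tray- [708.8 224.6  41. ] [-0.8  0.9  0.7  1.5 -0.6  1.  -1.4]
1 tray-up [652.5 225.4 116.5] [-0.7  1.   0.7  1.2 -0.6  1.6 -1.4]
1 tub lvl [ 575.  -240.2  146.8] [-0.3  0.9  1.1  1.5 -0.7  1.5 -1. ]
1 tubdump [ 549.3 -228.2  231.2] [ 0.9  0.2 -0.6  2.4  2.8  0.5  1.9]
1 tubdump2 [ 530.  -199.   231.2] [ 0.4  0.7  0.4  1.6 -0.9  1.8  1.1]
```

```bash
cat >> h.py <<'E'
C=np.array
def tcp(pan,yaw,pitch=0,flip=1):
    S=Ro.from_euler('z',yaw)*Ro.from_euler('y',-pitch)
    T=Ro.from_matrix(np.diag([1.,-1,-1]) if not flip else np.diag([-1.,1,-1]))
    return S.apply([-96.5,0,37])+C(pan),(S*T).as_rotvec()
def st(msg=''):
    s=robot.observe(); print(msg,'t',round(s['t'],2),'tcp',s['tcp_pos'].round(1),'q',s['joints'].round(2),'F',s['contact_force'].round(1),'w',round(s['grip_width'],3),'gf',round(s['grip_force'],1),flush=True)
E
cat > c.py <<'E'
from h import *
yaw=-np.radians(13)
robot.goto_joints([-0.05,0.25,0,1.95,0,0.94,1.35]); st('home')
p,r=tcp([547,-7,3],yaw); robot.movep(p+[0,0,70],r); st('above')
robot.servo_line(p,feed=120); st('down')
grip(0.0,40); st('grip')
robot.servo_line(p+[0,0,120],feed=120); st('up')
snap('side','side1.png')
for cam in ('side','top'):
    if cam=='top': snap(cam)
    for n in ('scoop','scoop_grip'): print(cam,n,[(world(cam,x['at']).round(1),round(x['confidence'],2)) for x in viewer.pinpoint(n,cam)][:2])
E
python3 c.py
```

```text
home t 4.05 tcp [512.5  -6.9 202.5] q [-0.05  0.25 -0.    1.95 -0.    0.94  1.35] F [0.1 0.4 0.7] w 0.998 gf 0.0
above t 4.58 tcp [454.4  15.1 110.7] q [-0.09  0.3  -0.01  2.15  0.01  0.69  1.23] F [ 1.2 -0.4  0.5] w 1.0 gf 0.0
down t 5.31 tcp [454.1  14.6  40.7] q [-0.1   0.43 -0.01  2.19  0.01  0.52  1.23] F [ 0.2  0.2 -0.8] w 1.003 gf 0.0
grip t 6.42 tcp [453.   14.7  40. ] q [-0.1   0.43 -0.01  2.19  0.01  0.52  1.23] F [-0.2  0.7  0.1] w 0.194 gf 40.0
up t 7.57 tcp [452.4  14.6 159.4] q [-0.09  0.21 -0.01  2.12  0.    0.81  1.23] F [ 1.  -0.1 -1.1] w 0.192 gf 40.0
side scoop [(array([550.7,  -7.2, 124.1]), 0.76)]
side scoop_grip [(array([449.2,  16.6, 178.8]), 0.77)]
top scoop [(array([545.9,  -6.2, 122.5]), 0.58)]
top scoop_grip [(array([456.1,  14.6, 181. ]), 0.79)]
```

View pics/side1.png

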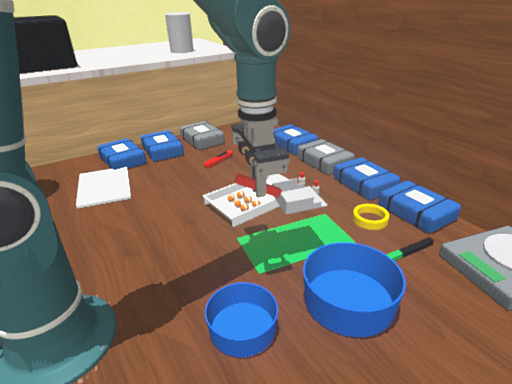

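Scoop is held level at 120 mm (pan near pixel (295,200)); nothing else moved. Now to the tray, mouth towards the robot.

```bash
cat >> h.py <<'E'
TY=np.pi+0.1035; TC=C([559.4,219.3,0.])
def lip(tx,ty,z,pitch):   # lip (mouth edge underside) in tray coordinates -> tcp pose
    L=TC+Ro.from_euler('z',TY).apply([tx,ty,0])+[0,0,z]
    S=Ro.from_euler('z',TY)*Ro.from_euler('y',-pitch)
    return tcp(L-S.apply([50,0,0]),TY,pitch)
E
cat > d.py <<'E'
from h import *
p,r=lip(8,15,110,-0.15); robot.movep(p,r); st('above tray')
snap('side'); snap('top','top2.png')
for cam in ('top','side'):
    for n in ('scoop','tray','capsule0','vial0'): print(cam,n,[(world(cam,x['at']).round(1),round(x['confidence'],2)) for x in viewer.pinpoint(n,cam)][:7])
print('expected pan', p-tcp([0,0,0],TY,-0.15)[0])
E
python3 d.py; python3 -c "
import cv2;i=cv2.imread('pics/top2.png')[100:260,150:350];cv2.imwrite('pics/top2c.png',cv2.resize(i,None,fx=4,fy=3.75))"
```

```text
above tray t 10.26 tcp [691.5 217.4 168.4] q [-0.71  0.59  0.5   1.6  -0.32  0.88 -1.59] F [ 0.2  0.4 -1.4] w 0.199 gf 40.0
top scoop []
top tray []
top capsule0 []
top vial0 [(array([731.1, 145.4,   3.6]), 0.57)]
side scoop [(array([604.7, 210.2, 121.3]), 0.56), (array([ 519.1, -213.6,    4.1]), 0.46)]
side tray [(array([554. , 224.3,   3.7]), 0.67)]
side capsule0 [(array([497.9, 247.7,  15.8]), 0.61), (array([543.6, 182.9,  12.4]), 0.54), (array([505.2, 184.2,  15.2]), 0.44), (array([502.8, 216.4,  18. ]), 0.4), (array([7.298e+02, 1.424e+02, 6.000e-01]), 0.38), (array([533.4, 249.7,  14.5]), 0.37), (array([531.7, 216.9,  16.4]), 0.37)]
side vial0 [(array([730.3, 145.5,  -0.9]), 0.67), (array([729.3, 214.8,   1.1]), 0.65), (array([ 521.4, -217.1,   -1.7]), 0.39)]
expected pan [602.16653157 208.66150733 117.47190662]
```

View pics/top2c.png

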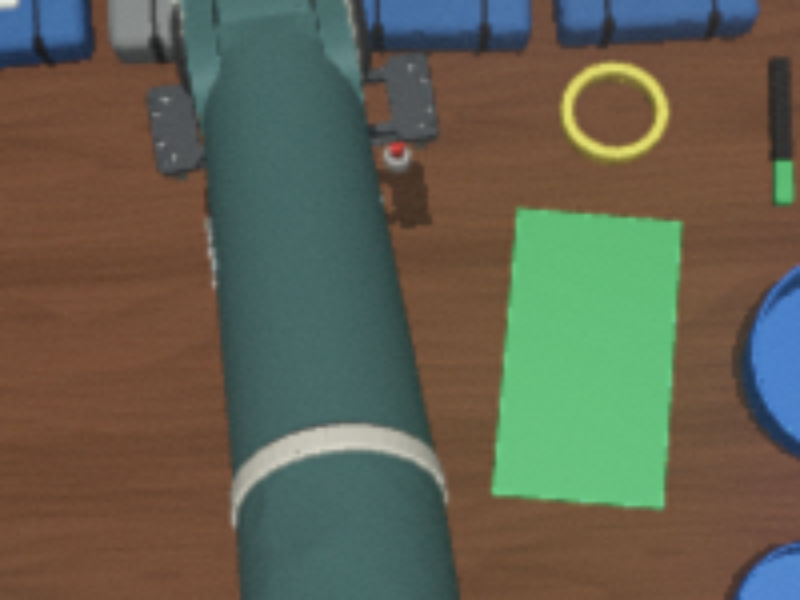

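The arm hides the tray from above, but the side estimates match the plan within 3 mm. Descend and scoop.

```bash
cat > e.py <<'E'
from h import *
def go(tx,ty,z,pitch,feed,msg):
    p,r=lip(tx,ty,z,pitch); robot.servo_line(p,feed=feed,rotation=r); st(msg)
go(4,15,40,-0.15,120,'d1')
go(4,15,6,-0.15,60,'d2')
go(30,15,4.6,-0.02,50,'level')
go(75,15,4.4,-0.02,50,'push1')
go(98,15,4.4,-0.02,40,'push2')
go(105,15,4.6,-0.01,30,'push3')
snap('side','side3.png')
E
python3 e.py; python3 -c "
import cv2;i=cv2.imread('pics/side3.png')[140:240,170:330];cv2.imwrite('pics/side3c.png',cv2.resize(i,None,fx=5,fy=5))"
```

```text
d1 t 11.49 tcp [696.1 218.3  99. ] q [-0.68  0.68  0.46  1.63 -0.36  0.77 -1.55] F [-0.   0.6 -1.6] w 0.193 gf 40.0
d2 t 12.21 tcp [695.7 218.3  64.4] q [-0.67  0.72  0.44  1.64 -0.38  0.71 -1.54] F [ 1.1  0.4 -0. ] w 0.191 gf 40.0
level t 12.92 tcp [676.3 216.3  44.7] q [-0.64  0.77  0.42  1.59 -0.39  0.85 -1.54] F [ 0.7 -0.4 -1.8] w 0.194 gf 40.0
push1 t 13.97 tcp [631.7 211.7  44.4] q [-0.67  0.71  0.42  1.71 -0.38  0.79 -1.54] F [-1.3 -0.1 -0. ] w 0.193 gf 40.0
push2 t 14.69 tcp [608.6 209.4  44.5] q [-0.69  0.68  0.42  1.77 -0.38  0.76 -1.54] F [ 0.7 -0.3 -1.2] w 0.193 gf 40.0
push3 t 15.07 tcp [601.6 208.6  42.9] q [-0.69  0.68  0.42  1.78 -0.38  0.76 -1.55] F [-0.9  0.7 -1.7] w 0.193 gf 40.0
```

View pics/side3c.png

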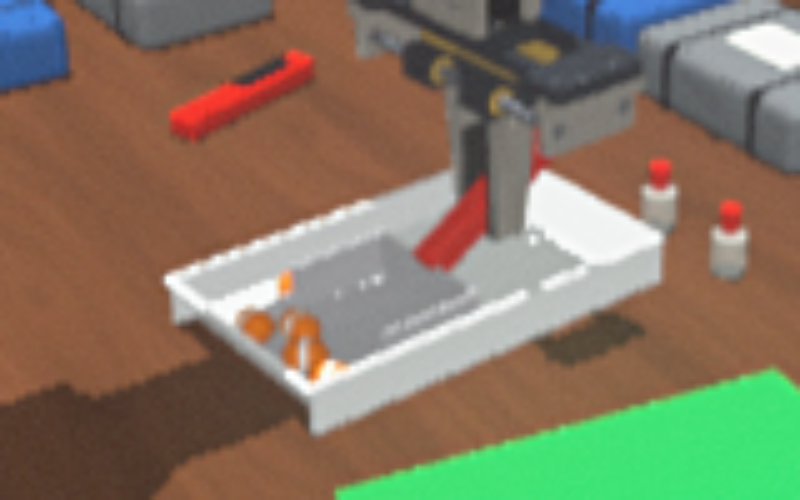

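Four or so orange capsules are gathered at the end wall at crop (260–330, 280–370), at and on the lip. Forces are tiny, so I run the lip up the sloping wall while tilting back.

```bash
cat > f.py <<'E'
from h import *
def go(tx,ty,z,pitch,feed,msg):
    p,r=lip(tx,ty,z,pitch); robot.servo_line(p,feed=feed,rotation=r); st(msg)
go(109,15,4.6,0,30,'push4')
go(113,15,14,0.09,30,'p5')
go(117,15,26,0.21,30,'p6')
go(118,15,42,0.37,40,'p7')
robot.hold(0.3)
go(105,15,75,0.40,60,'lift')
snap('side','side4.png')
print([(world('side',x['at']).round(1),round(x['confidence'],2)) for x in viewer.pinpoint('capsule0','side')][:8])
E
python3 f.py; python3 -c "
import cv2;i=cv2.imread('pics/side4.png')[110:230,170:330];cv2.imwrite('pics/side4c.png',cv2.resize(i,None,fx=5,fy=5))"
```

```text
push4 t 15.4 tcp [598.  208.2  41.5] q [-0.69  0.68  0.42  1.78 -0.38  0.77 -1.55] F [-0.4  0.2 -1. ] w 0.192 gf 40.0
p5 t 15.68 tcp [598.4 208.1  37.8] q [-0.67  0.72  0.41  1.7  -0.38  0.88 -1.54] F [ 1.3  0.  -1.4] w 0.19 gf 40.0
p6 t 16.05 tcp [594.  207.9  31.4] q [-0.63  0.79  0.4   1.61 -0.38  1.04 -1.54] F [-0.4 -0.1  0.5] w 0.195 gf 40.0
p7 t 16.41 tcp [592.7 207.5  23.1] q [-0.59  0.88  0.39  1.47 -0.38  1.23 -1.54] F [-1.   0.  -2.3] w 0.196 gf 40.0
lift t 17.38 tcp [604.8 208.9  51.8] q [-0.57  0.88  0.39  1.4  -0.37  1.33 -1.55] F [-0.7 -0.3 -2. ] w 0.189 gf 40.0
[(array([589. , 522.8,  -1. ]), 0.7), (array([506.5, 225.9,  67.7]), 0.58), (array([494.5, 255. ,  14.2]), 0.54), (array([522.5, 236. ,  56.5]), 0.53), (array([536.5, 216.5,  52. ]), 0.41)]
```

View pics/side4c.png

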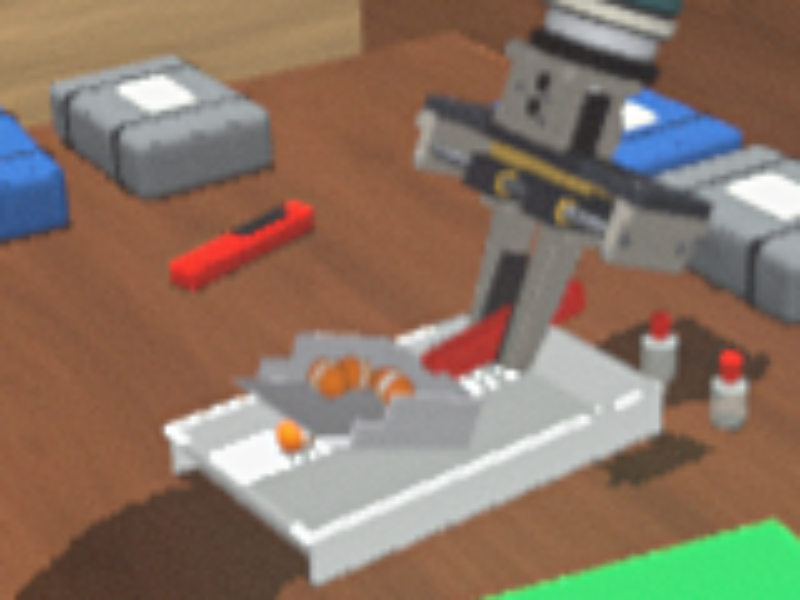

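Three or more capsules are in the pan at crop (310–415, 355–400), and one remains in the tray at (290,435). Carry to the tub's hover pose, then check dump IK.

```bash
cat >> h.py <<'E'
UC=C([520.5,-216,0.])
def dump(off,z,pitch,yaw):   # lip at off mm ahead of the tub's centre
    S=Ro.from_euler('z',yaw)*Ro.from_euler('y',-pitch)
    L=UC+[off*np.cos(yaw),off*np.sin(yaw),z]
    return tcp(L-S.apply([50,0,0]),yaw,pitch)
E
cat > g.py <<'E'
from h import *
p,r=lip(95,15,185,0.4); robot.servo_line(p,feed=120,rotation=r); st('lift')
yaw=np.pi-0.39
p,r=dump(-5,170,0.4,yaw); q=kin.ik(p,r); print('hover',None if q is None else C(q).round(2))
qn=C([0.4,0.9,0,1.4,0,1.2,-1.55])
robot.movep(p,r); st('tub hover')
snap('top','top5.png'); snap('side','side5.png')
for y in (0,.3,-.3,.6,-.6):
  for off,z,pt in ((-15,110,0),(-15,100,-.5),(-15,85,-.9),(-15,85,-1.1)):
    q=kin.ik(*dump(off,z,pt,yaw+y)); print(y,pt,None if q is None else C(q).round(2))
E
python3 g.py; python3 -c "
import cv2;i=cv2.imread('pics/top5.png')[110:270,180:420];j=cv2.imread('pics/side5.png')[100:340,180:440]
import numpy as np
cv2.imwrite('pics/c5.png',np.hstack([cv2.resize(i,(400,300)),cv2.resize(j,(400,300))]))"
```

```text
lift t 18.54 tcp [614.4 209.9 161.1] q [-0.58  0.78  0.42  1.32 -0.34  1.51 -1.59] F [-0.7 -1.  -2.3] w 0.192 gf 40.0
hover [ 0.07  0.96  0.59  1.09 -0.41  1.62 -1.35]
tub hover t 20.32 tcp [ 664.4 -272.2  147.1] q [ 0.07  0.96  0.59  1.09 -0.41  1.62 -1.35] F [ 1.2  0.2 -1.4] w 0.192 gf 40.0
0 0 [-0.04  0.72  0.61  1.48 -0.44  1.08 -1.29]
0 -0.5 [-0.16  0.37  0.6   1.97 -0.5   0.4  -1.18]
0 -0.9 [ 0.52  0.23 -0.23  2.31  2.78  0.31  1.9 ]
0 -1.1 None
0.3 0 [-0.07  0.7   0.55  1.5  -0.39  1.06 -1.09]
0.3 -0.5 [ 0.01  0.34  0.41  1.96 -0.64  0.45 -0.77]
0.3 -0.9 [ 1.37  0.46 -1.07  2.24  2.86  0.21  2.32]
0.3 -1.1 [ 1.48  0.53 -1.09  2.39  3.29  0.51  2.01]
-0.3 0 [-0.01  0.73  0.67  1.5  -0.49  1.09 -1.49]
-0.3 -0.5 [-0.34  0.42  0.82  1.98 -0.37  0.41 -1.59]
-0.3 -0.9 [-0.61  0.31  0.91  2.34  2.47  0.25  1.77]
-0.3 -1.1 None
0.6 0 [-0.11  0.66  0.5   1.54 -0.35  1.03 -0.89]
0.6 -0.5 [ 0.13  0.34  0.29  1.94 -0.74  0.56 -0.4 ]
0.6 -0.9 [ 1.62  0.82 -1.4   2.17  1.44  0.19 -2.1 ]
0.6 -1.1 [ 1.73  0.84 -1.33  2.28  3.68  0.15  2.06]
-0.6 0 [ 0.    0.72  0.74  1.55 -0.53  1.08 -1.69]
-0.6 -0.5 [-0.47  0.49  1.    1.97 -0.29  0.47 -1.95]
-0.6 -0.9 [-0.68  0.37  0.89  2.27  1.53  0.38  2.4 ]
-0.6 -1.1 [-1.07  0.77  1.33  2.39  2.23  0.22  1.43]
```

View pics/c5.png

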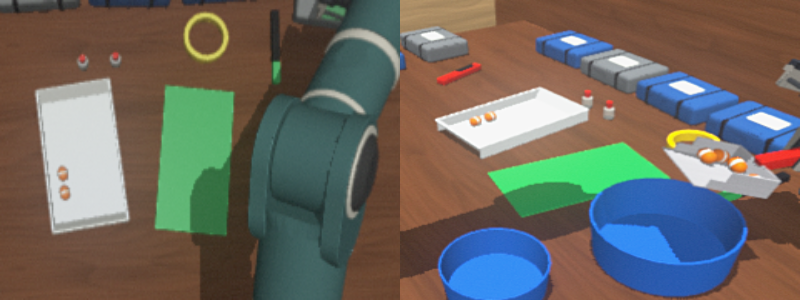

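The tray still holds 2 capsules (left panel (63,173), (65,192)), so 4 are in the pan, which is over the tub. I tilt gradually, as far as this configuration allows.

```bash
cat > i.py <<'E'
from h import *
yaw=np.pi-0.39+0.15
for a in ((-10,120,0.1),(-15,100,-.3),(-15,92,-.5)):
    p,r=dump(*a,yaw); robot.servo_line(p,feed=60,rotation=r); st(str(a))
robot.hold(0.3); snap('side','side6.png')
q0=robot.observe()['joints']
for y in (yaw,yaw+.2,yaw+.5,yaw-.3):
  for z in (92,125,160):
    for pt in (-.6,-.7,-.8):
      q=kin.ik(*dump(-15,z,pt,y)); print(round(y-yaw,1),z,pt,None if q is None else (C(q).round(2),abs(C(q)-q0).max().round(2)))
E
python3 i.py; python3 -c "
import cv2;i=cv2.imread('pics/side6.png')[140:340,270:470];cv2.imwrite('pics/side6c.png',cv2.resize(i,(600,600)))"
```

```text
(-10, 120, 0.1) t 20.98 tcp [ 675.8 -253.   142.9] q [-0.04  0.77  0.58  1.39 -0.4   1.2  -1.22] F [-0.  -0.2 -1.9] w 0.192 gf 40.0
(-15, 100, -0.3) t 21.79 tcp [ 661.  -250.9  178.5] q [-0.09  0.49  0.56  1.78 -0.47  0.68 -1.1 ] F [ 0.5 -0.7 -2.3] w 0.193 gf 40.0
(-15, 92, -0.5) t 22.35 tcp [ 643.6 -246.3  194.8] q [-0.04  0.36  0.47  1.97 -0.58  0.4  -0.96] F [ 0.2  0.5 -1. ] w 0.19 gf 40.0
0.0 92 -0.6 (array([ 0.05,  0.3 ,  0.35,  2.06, -0.7 ,  0.26, -0.83]), np.float64(0.14))
0.0 92 -0.7 (array([ 1.12,  0.41, -0.9 ,  2.09,  1.28,  0.24, -2.62]), np.float64(1.86))
0.0 92 -0.8 (array([ 1.1 ,  0.35, -0.83,  2.18,  2.12,  0.16,  2.81]), np.float64(3.77))
0.0 125 -0.6 (array([-0.04,  0.25,  0.46,  2.04, -0.59,  0.33, -0.93]), np.float64(0.11))
0.0 125 -0.7 (array([ 0.11,  0.2 ,  0.28,  2.12, -0.78,  0.19, -0.73]), np.float64(0.23))
0.0 125 -0.8 (array([ 1.45,  0.51, -1.3 ,  2.14,  1.62,  0.37, -2.87]), np.float64(2.2))
0.0 160 -0.6 (array([-0.13,  0.21,  0.54,  2.01, -0.49,  0.4 , -1.04]), np.float64(0.15))
0.0 160 -0.7 (array([-0.05,  0.14,  0.45,  2.09, -0.6 ,  0.26, -0.91]), np.flo
[... 1751 characters left out ...]
 0.73,  2.08, -0.49,  0.23, -1.34]), np.float64(0.37))
-0.3 92 -0.7 (array([ 0.29,  0.25, -0.01,  2.13,  1.16,  0.18, -2.92]), np.float64(1.96))
-0.3 92 -0.8 (array([0.08, 0.22, 0.2 , 2.23, 2.05, 0.17, 2.44]), np.float64(3.4))
-0.3 125 -0.6 (array([-0.38,  0.3 ,  0.82,  2.05, -0.38,  0.3 , -1.44]), np.float64(0.47))
-0.3 125 -0.7 (array([-0.5 ,  0.26,  0.91,  2.15, -0.4 ,  0.16, -1.41]), np.float64(0.45))
-0.3 125 -0.8 None
-0.3 160 -0.6 (array([-0.45,  0.25,  0.89,  2.02, -0.26,  0.37, -1.53]), np.float64(0.57))
-0.3 160 -0.7 (array([-0.6 ,  0.2 ,  1.01,  2.12, -0.16,  0.23, -1.63]), np.float64(0.67))
-0.3 160 -0.8 (array([-0.96,  0.29,  1.44,  2.21, -1.09,  0.17, -0.74]), np.float64(0.97))
```

View pics/side6c.png

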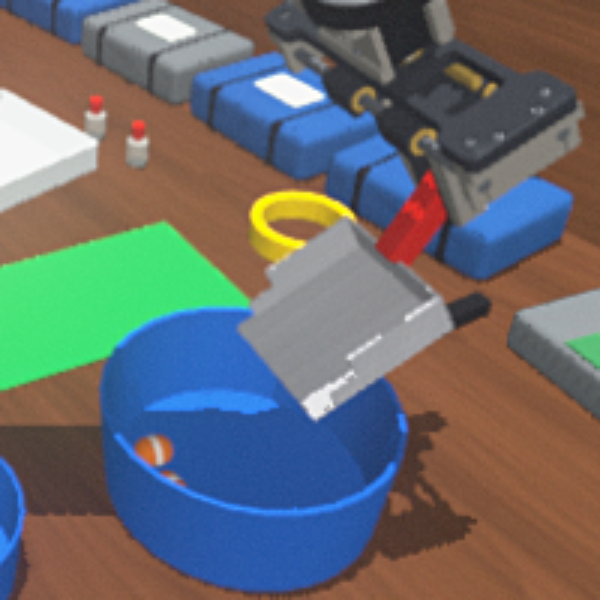

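The pan looks empty and orange capsules lie in the tub (155,450), (172,478). One further tilt to be sure, then check the tub from above on the way to the mat.

```bash
cat > j.py <<'E'
from h import *
yaw=np.pi-0.39+0.15
p,r=dump(-15,95,-.6,yaw); robot.servo_line(p,feed=60,rotation=r); robot.hold(0.3)
p,r=dump(-15,170,-.1,yaw); robot.servo_line(p,feed=120,rotation=r); st('raised')
my=np.pi-0.10
p,r=tcp([546,-4,3],my)
robot.movep(p+[0,0,130],r); st('over mat')
robot.servo_line(p+[0,0,30],feed=120); robot.servo_line(p+[0,0,1],feed=40); st('down')
snap('top','top7.png'); snap('side','side7.png')
for cam in ('top','side'):
    for n in ('capsule0','scoop'): print(cam,n,[(world(cam,x['at']).round(),round(x['confidence'],2)) for x in viewer.pinpoint(n,cam)][:8])
E
python3 j.py; python3 -c "
import cv2,numpy as np;i=cv2.imread('pics/top7.png')[130:250,190:410];j=cv2.imread('pics/side7.png')[150:340,190:430]
cv2.imwrite('pics/c7.png',np.hstack([cv2.resize(i,(400,300)),cv2.resize(j,(400,300))]))"
```

```text
raised t 24.29 tcp [ 672.4 -253.4  220.7] q [-0.1   0.58  0.62  1.53 -0.39  1.05 -1.2 ] F [ 0.7  0.9 -1.4] w 0.191 gf 40.0
over mat t 25.27 tcp [642.4 -16.1 170.9] q [-0.44  0.54  0.57  1.69 -0.34  1.01 -1.42] F [ 0.5  0.5 -0.8] w 0.193 gf 40.0
down t 27.12 tcp [641.8 -13.6  41.1] q [-0.38  0.71  0.49  1.76 -0.44  0.79 -1.35] F [-0.7  0.   1.5] w 0.189 gf 40.0
top capsule0 [(array([ 445., -221.,   15.]), 0.58), (array([563., 219.,   7.]), 0.58), (array([ 472., -211.,   17.]), 0.49), (array([530., 257.,  17.]), 0.41), (array([500., 253.,  15.]), 0.41), (array([ 482., -178.,   16.]), 0.41), (array([ 457., -185.,   15.]), 0.37)]
top scoop []
side capsule0 [(array([ 463., -206.,   14.]), 0.55), (array([531., 258.,  13.]), 0.51), (array([494., 255.,  16.]), 0.49), (array([ 481., -177.,   18.]), 0.47)]
side scoop [(array([547.,  -2.,   8.]), 0.74)]
```

View pics/c7.png

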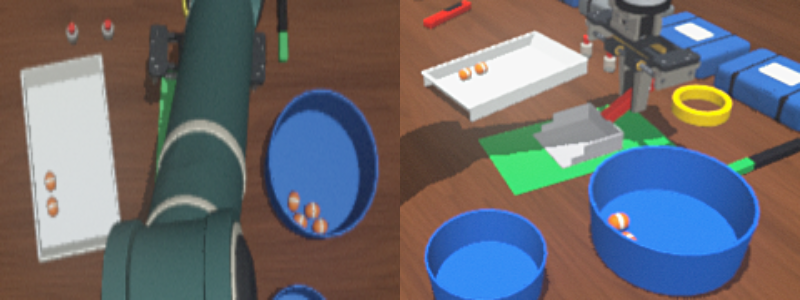

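Four capsules are in the tub (left panel (293–320, 200–226)), two are in the tray, and the pan is on the mat. Release and verify.

```bash
cat > k.py <<'E'
from h import *
p,r=tcp([546,-4,3],np.pi-0.10)
robot.servo_line(p,feed=20); grip(0.6); st('open')
robot.servo_line(p+[0,0,170],feed=120)
robot.goto_joints([-1.377, 0.468, -0.012, 1.603, 0.006, 1.071, -0.056]); st('away')
snap('top','top8.png'); snap('side')
for cam in ('top','side'):
    for n in ('scoop','scoop_grip','tape','vial0','marker'): print(cam,n,[(world(cam,x['at']).round(),round(x['confidence'],2)) for x in viewer.pinpoint(n,cam)][:2])
E
python3 k.py; python3 -c "
import cv2;i=cv2.imread('pics/top8.png')[100:300,100:420];cv2.imwrite('pics/c8.png',cv2.resize(i,(800,500)))"
```

```text
open t 28.38 tcp [642.1 -13.7  40. ] q [-0.38  0.71  0.49  1.76 -0.44  0.79 -1.35] F [ 0.1  0.  -0.5] w 0.595 gf 0.0
away t 32.79 tcp [153.7 631.5 214.1] q [-1.38  0.47 -0.01  1.6   0.01  1.07 -0.06] F [ 0.7 -0.5  0.2] w 0.6 gf 0.0
top scoop []
top scoop_grip [(array([646., -15.,  61.]), 0.6)]
top tape [(array([ 522., -225.,   -1.]), 0.67), (array([767., -40.,  -2.]), 0.57)]
top vial0 [(array([733., 144.,   0.]), 0.43)]
top marker [(array([ 761., -186.,    0.]), 0.74)]
side scoop [(array([547.,  -5.,   2.]), 0.94)]
side scoop_grip [(array([640., -15.,  61.]), 0.89)]
side tape [(array([ 759., -185.,    0.]), 0.73), (array([762., -35.,  -0.]), 0.71)]
side vial0 [(array([728., 146.,  -1.]), 0.56), (array([730., 217.,  -0.]), 0.5)]
side marker [(array([ 763., -186.,   -3.]), 0.75)]
```

View pics/c8.png

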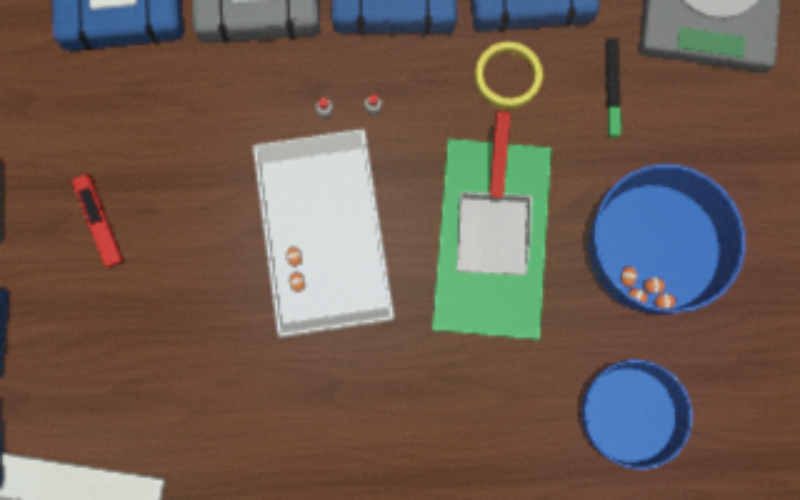

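The empty scoop lies on the mat at (493,235), four capsules are in the tub at (629–665, 275–300), two are in the tray at (294–297, 256–282), and the other things are where they were.

```bash
python3 -c "
from cell import robot
print(robot.job_done())"
```

```text
the job is handed in; nothing more can be done
None
```

I handed the job in at about 33 s: four capsules are in the blue tub, two are still in the tray, the empty scoop is right way up on its mat, and the tape, vials, marker and knife look unmoved in the last picture; `job_done()` returned no verdict.

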